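# Slide the thin plate out over the scale's edge and rack it

### The arm

A 6-joint arm with a two-finger parallel gripper is mounted at the origin on a cart in front of the work surface, level with it; the furniture and walls round the work are solid. World frame = base frame: x ahead of the robot, y to its left, z up, the work surface at z = 0. Lengths are in m, angles in degrees, forces in N, time in s.
With the tool pointing down it reaches from about 0.4 to 0.825 m from the base axis. Payload 7 kg.
Tool frame: the origin (TCP) lies on the front face of the gripper's body, between the roots of the fingers; the fingertips stand 66 mm ahead of it and the grasp point (between the pads) lies 47 mm ahead of it; z points along the fingers, y is the line along which they close (so a half turn about z gives the same grasp; the last joint's range is limited). The gripper opens to 88 mm and grips with 3 to 60 N. Pads are 19 mm wide; open, the fingers measure 130 mm over their backs; the gripper's body (78 mm by 193 mm) begins 47 mm behind the grasp point.
Start: joints at [-47.034, 20.546, 0.682, 0, -70.136, -16.507], TCP at [0.301, -0.604, 0.292] pointing down, gripper open.
Joint ranges: [-176.03, 176.03], [-82.01, 121.73], [-58.28, 71.71], [-173.87, 95.51], [-174.79, -0.11], [-173.66, 173.66]. Speed limits (degrees/s): [136.94, 136.94, 172.46, 180, 180, 180].

### API

Orientations are given as [roll, pitch, yaw] about the fixed x, y, z axes, in that order (R = Rz(yaw) Ry(pitch) Rx(roll)).
In Python, from plant import ctrl gives the robot as it stands.
- The arm moves only by the tool send_rows, never from a script. Its argument "deltas" is a list of rows, each a list of 2 entries, a list of its own where there are three numbers: the shift along the tool's x, y, z each as a share of 800 mm, from -1 to 1, then the turn about the tool's z as a share of 90 degrees, from -1 to 1. A call has exactly 5 rows; each row is the pose to reach, as a shift and turn from the pose commanded when the call began, along the tool's axes at that moment; what a row does not reach only later rows make up. A row lasts 1/12 s, in which the tool goes at most 41.7 mm and 7.16 degrees, less where a joint would pass 70% of its speed; a pose out of reach is approached as far as the arm can. A call with a number of a shift or a turn outside -1 to 1 is refused whole. A call with a gripper value outside its range is refused whole. "gripper" is the opening, from 0 (shut) to 1 (fully open), set as the call begins (left out, the last holds). The fingers move at their own pace and stop on an object; the grip force is fixed at half the most. Time passes only in rows, so rows that repeat a pose let the fingers close, or fill a call up. It gives the time, the measured TCP pose, the force, the opening and the grip force at its end, in the units of the state.
- ctrl.get_obs(): the state, without advancing time (a new reading comes with each control period).
- ctrl.snapshot(name): name is "scene" or "top" or "wrist"; returns a dict with "color" (480x640x3 uint8, red, green, blue), "vertical_fov" (degrees; the focal length in pixels is half the picture's height over the tangent of half this angle, whatever the lens; pixels are square), "cx", "cy" (the principal point, pixels), "k1" (the pictures are not rectified: a ray, as slopes to the right and down, at radius r is drawn at 1 + k1 r^2 times it, then the intrinsics apply), "rvec" (rotation vector, rad) and "tvec" (3), from world to camera coordinates, as OpenCV has them. Camera axes: x right, y down, z forward; pixel columns grow to the right and rows downward; lengths in m; the calibration is good to about 2 mm. A picture is of the moment at which its call begins. There is no depth.
- ctrl.close_job(): hands the job in; it is judged then, once.
Trained networks look in a picture, given as the dict that the camera call returned (one of the last four; its "shot" number tells which), for a name from the list of things; names that differ only in an ending like _2 or _b are one class to them, and where a whole thing is asked for, a point or a joint stands for the part that bears it (a point fixed in the world has none). Each returns a list of dicts, best first, with "conf" (0 to 1); they miss things now and then, are a little off and sometimes report something else, mostly with a low value. They report only what shows in the picture. A call takes as long as a camera call. They do not tell look-alikes from the thing itself.
- ctrl.boxes_of(picture, thing): "xy" ([column, row] as shares, 0 to 1, of the picture: columns of its width, rows of its height, amid what is visible of it).
- ctrl.cut_out(picture, thing): "pixels" (480x640 bool, what is visible of it) and "xy" ([column, row] as shares, 0 to 1, of the picture: columns of its width, rows of its height, amid what is visible of it).
The state is a dict: "clock": time; "joint_pos": joint angles; "qvel": joint speeds; "tau": joint torques, N m; "tool_pos": TCP position; "orientation": TCP orientation; "force": force on the tool from outside, world axes, zero at the start; "moment": the same for the moment, N m; "opening": finger opening in m; "gripper_force": force on a finger pad.
Only numpy, scipy, OpenCV 4.12 (cv2) and the standard library are available. Lean on these libraries where they do the work, as an engineer would, in place of code of your own. Each camera call takes 0.05 s, during which the arm holds its last target. There are 200 camera calls.

### The job

The thin steel plate lies sunk in the groove of the bench scale's pan, too flat to be picked up there. Press lightly on it from above and slide it along the groove until a good third of it, but not half, sticks out over the pan's open edge, and leave it lying there a moment (never load the scale with more than 1 kg in all, and do not let the plate fall); then take it by the overhanging end, lift it clear and lay it flat on the wooden stand, between the two side lips and with its far end within a centimetre of the back stop. Leave the other things alone.

Things in the scene. Friction and masses are not known exactly. Their poses are not given: they have to be found in the camera images.
- plate_mid (a point): centre of the loose steel plate, 120 x 44 x 3.5 mm, mass 0.12 to 0.21 kg. x axis along its length, z up through its thickness. The smooth metal slides easily on the pan (friction about 0.36, give or take a fifth); fingertips hold it better. It starts flat in the groove, wholly on the pan.
- scale: bench scale, fixed; origin at the foot of its housing below the middle of the pan, 0 to 14 mm above the table, as its levelling screws are set; x axis along the groove, away from its open end. A grey housing (x -38 to +78 mm, 116 mm wide, 54 mm high) carries the sprung pan. Below the pan's front edge there is free space down to the table.
- scale_pan: sprung aluminium pan, x -80 to +92 mm, 106 mm wide, 8 mm thick; it sinks only 1 mm for every 25 N pressed on it and springs back. Its groove is 50 mm wide, 2.5 mm deep (the plate stands 1 mm proud), open at the front edge x = -80 mm, closed at x = +78 mm. Origin on the groove floor, 70 mm above the scale's origin, axes like the scale's
- groove_edge (a point): middle of the groove floor's open front edge, 70 mm above the scale's origin; axes like the scale's (x points from the edge into the groove)
- stand_deck (a point): point on the fixed wooden stand's deck, 60 mm above the table; x axis toward the back stop. The deck runs from x = -30 to +66 mm, where the 14 mm high stop begins; side lips 5 mm high leave 52 mm between them. With the plate's centre here its far end is 6 mm from the stop, and its near end overhangs the deck by 30 mm with 50 mm free beneath
- dropper: small brown dropper bottle, 33 mm wide, 102 mm high, bystander; origin at its foot
- cream_pot_b: small cream pot, 63 mm wide, 34 mm high, bystander; origin at its foot
- carton_small_c: small dark carton, 52 x 67 x 70 mm, bystander; origin at its foot
Things that resemble listed ones, but are neither listed nor needed, are in the scene too. There is more than one size of the part that bears plate_mid; the job needs the larger.

How it is judged (in metres and radians):
On the way, in this order (a step that is already met when the one before it is completed fails the run):
1. the plate lies flat on the pan with 32 to 58 mm of it sticking out over the open edge, the fingers off it (x of plate_mid in the frame of groove_edge between 0.002 and 0.028 m and angle between plate_mid's own z axis and vertical below 0.04 rad and contact force between the fingers and plate below 0.05 N and contact force between plate and scale_pan above 0.3 N), for 0.2 s.
2. the plate is lifted clear of the scale (z of plate_mid in the frame of groove_edge above 0.02 m and contact force between plate and scale_pan below 0.05 N), for 0.2 s.
At the end, for the whole second after the job is handed in: the plate lies flat and at rest on the stand's deck between the side lips, its far end within 15 mm of the back stop (x of plate_mid in the frame of stand_deck between -0.009 and 0.0085 m and y of plate_mid in the frame of stand_deck between -0.006 and 0.006 m and z of plate_mid in the frame of stand_deck between -0.001 and 0.004 m and angle between the x axis of plate_mid and the x axis of stand_deck, either way round below 0.15 rad and angle between plate_mid's own z axis and vertical below 0.04 rad and linear speed of plate below 0.01 m/s); the robot touches nothing.
It fails at once if the scale is loaded with more than 10.5 N (contact force between any of plate, the arm, the fingers and scale_pan above 10.5 N).
It fails at once if the plate falls off the scale or the stand (height (world z) of plate_mid below 0.045 m).
It fails at once if a bystander is moved by more than 15 mm (distance of any of dropper, cream_pot_b, carton_small_c from where it was at the start of the episode above 0.015 m).
It also fails if it takes over 56 s, if anything falls off the work surface, if the arm or the gripper's body presses on something with over 40 N, if the wrist force passes 120 N, or if a joint passes its speed limit or range.

## Working session

There is one attempt and no reset: what is moved stays moved. The work goes in short steps, Python scripts to look and compute and a tool call to move; the robot and the scene stay as the last step left them, time stands still between calls to the robot, and variables do not carry over. Pictures are saved under pics/ and viewed, at most 10 in all, crops included, and the job is handed in when it is done.

Besides the shell and the picture viewer there is one more tool, called by a JSON object that holds its "method" and its "body", one argument or row to a line. send_rows: Moves the arm, as the interface text tells. Shift numbers are shares of 800 mm and turn numbers shares of 90 degrees, none past 1 either way. Its arguments: {"type":"object","properties":{"deltas":{"type":"array","items":{"type":"array"}},"gripper":{"type":"number"}},"required":["deltas"]}

```bash
ls; mkdir -p pics; cat > h.py <<'E'
import numpy as np, cv2
from plant import ctrl
def cam(s):
    f=240/np.tan(np.radians(s["vertical_fov"])/2)
    R=cv2.Rodrigues(np.array(s["rvec"],float))[0]; t=np.array(s["tvec"],float).reshape(3)
    return f,R,t
def proj(s,P):
    f,R,t=cam(s); p=np.atleast_2d(P)@R.T+t; q=p[:,:2]/p[:,2:]
    q=q*(1+s["k1"]*(q**2).sum(1,keepdims=True)); return q*f+[s["cx"],s["cy"]]
def ray(s,uv):
    f,R,t=cam(s); d=(np.atleast_2d(uv)-[s["cx"],s["cy"]])/f; q=d.copy()
    for _ in range(20): q=d/(1+s["k1"]*(q**2).sum(1,keepdims=True))
    v=np.c_[q,np.ones(len(q))]@R; return -R.T@t, v
def atz(s,uv,z):
    c,v=ray(s,uv); return c+v*((z-c[2])/v[:,2])[:,None]
def tri(obs):
    A=np.zeros((3,3));b=np.zeros(3)
    for s,uv in obs:
        c,v=ray(s,uv); v=v[0]/np.linalg.norm(v[0]); M=np.eye(3)-np.outer(v,v); A+=M;b+=M@c
    return np.linalg.solve(A,b)
def save(s,n): cv2.imwrite(f"pics/{n}.png",s["color"][:,:,::-1])
E
python3 - <<'E'
from h import *
o=ctrl.get_obs(); print({k:np.round(v,3).tolist() for k,v in o.items()})
S={n:ctrl.snapshot(n) for n in("scene","top","wrist")}
for n,s in S.items():
    save(s,n+"0"); print(n,s["vertical_fov"],s["k1"],cam(s)[1].round(2).tolist(),ray(s,[0,0])[0].round(3))
    for t in("plate_mid","scale","scale_pan","stand_deck","dropper","cream_pot_b","carton_small_c"):
        for d in ctrl.boxes_of(s,t)[:4]:
            uv=np.array(d["xy"])*[640,480]; print(n,t,round(d["conf"],2),uv.round(),atz(s,uv,.07)[0].round(3))
E
```

```text
pics
{'clock': 0.0, 'joint_pos': [-47.033, 20.593, 0.633, -0.02, -70.136, -16.508], 'qvel': [-0.045, -0.027, -0.074, -0.089, 0.011, 0.025], 'tau': [-0.0, -58.271, 29.306, 6.997, 0.007, -0.0], 'tool_pos': [0.301, -0.604, 0.291], 'orientation': [179.902, -0.009, -153.548], 'force': [-0.578, 0.595, -0.185], 'moment': [0.042, 0.008, -0.032], 'gripper_force': 0.0, 'opening': 0.088}
scene 45.49454131490005 -0.0433061370376147 [[-0.58, -0.81, 0.02], [-0.5, 0.34, -0.8], [0.64, -0.48, -0.6]] [-0.306  0.494  0.901]
scene plate_mid 0.98 [244. 358.] [0.34  0.178 0.07 ]
scene plate_mid 0.67 [217. 271.] [0.586 0.103 0.07 ]
scene plate_mid 0.51 [340. 224.] [ 0.57  -0.226  0.07 ]
scene plate_mid 0.5 [217. 282.] [0.554 0.12  0.07 ]
scene scale 0.56 [212. 279.] [0.568 0.125 0.07 ]
scene scale_pan 0.62 [218. 278.] [0.565 0.113 0.07 ]
scene stand_deck 0.86 [342. 223.] [ 0.573 -0.234  0.07 ]
scene dropper 0.82 [323. 284.] [ 0.419 -0.065  0.07 ]
scene dropper 0.67 [268. 233.] [ 0.639 -0.063  0.07 ]
scene cream_pot_b 0.85 [269. 236.] [ 0.63  -0.058  0.07 ]
scene carton_small_c 0.47 [212. 281.] [0.562 0.127 0.07 ]
top 43.495937037947115 0.03309024938100534 [[-0.03, -1.0, 0.07], [-0.99, 0.01, -0.16], [0.16, -0.07, -0.98]] [ 0.335 -0.063  1.453]
top plate_mid 0.76 [184. 312.] [0.395 0.151 0.07 ]
top plate_mid 0.68 [207. 228.] [0.585 0.102 0.07 ]
top scale 0.7 [218. 225.] [0.591 0.077 0.07 ]
top scale_pan 0.88 [217. 230.] [0.58  0.079 0.07 ]
top stand_deck 0.69 [367. 239.] [ 0.553 -0.269  0.07 ]
top stand_deck 0.51 [218. 224.] [0.593 0.077 0.07 ]
top dropper 0.74 [291. 290.] [ 0.437 -0.09   0.07 ]
top carton_small_c 0.77 [434. 218.] [ 0.601 -0.432  0.07 ]
wrist 65.29146440663088 -0.07175578972974228 [[-0.45, 0.9, 0.0], [0.86, 0.43, 0.29], [0.26, 0.13, -0.96]] [ 0.232 -0.64   0.383]
```

View pics/scene0.png

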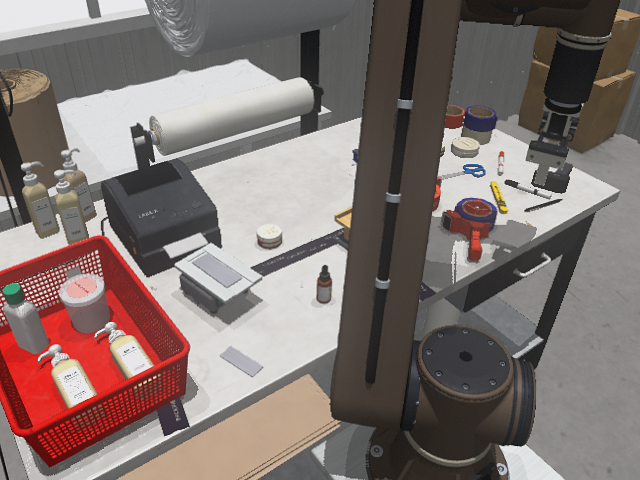

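View pics/top0.png

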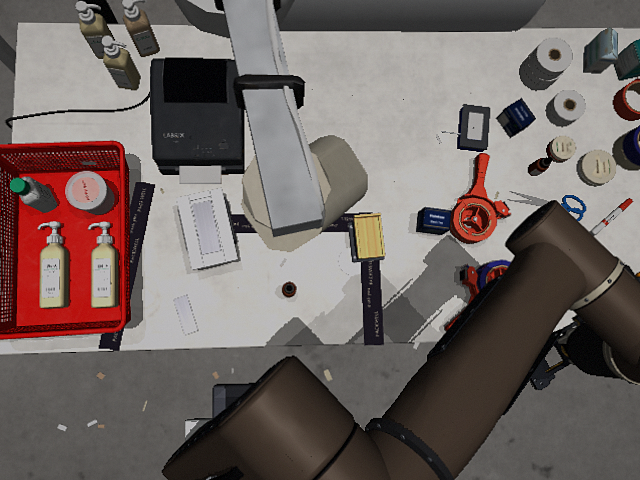

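The scene view shows the scale with the plate in its groove at (217,268), a smaller plate lying on the table at (240,360), the dropper at (323,285) and the cream pot at (268,236). The top view shows the scale at (207,228), the stand at (367,237) and the carton at about (434,218). Something is hanging overhead near (290,200), so I'll check its height before moving.

```bash
python3 - <<'E'
from h import *
S={n:ctrl.snapshot(n) for n in("scene","top")}
for uv in ([310,225],[275,240],[345,180]):
    for z in(.2,.4,.6,.8,1.):
        p=atz(S["top"],uv,z); print(uv,p[0].round(2),proj(S["scene"],p)[0].round())
s=S["top"];m=ctrl.cut_out(s,"stand_deck")
for d in m[:2]:
    ys,xs=np.nonzero(d["pixels"]); r=cv2.minAreaRect(np.c_[xs,ys].astype(np.float32)); print(d["conf"],r)
a=s["color"][130:340,140:460]; b=S["scene"]["color"][190:390,130:390]
cv2.imwrite("pics/zoom.png",np.vstack([cv2.resize(a,(457,300)),cv2.resize(b,(457,300))])[:,:,::-1])
E
```

```text
[310, 225] [ 0.56 -0.13  0.2 ] [310. 193.]
[310, 225] [ 0.53 -0.12  0.4 ] [317. 119.]
[310, 225] [ 0.49 -0.11  0.6 ] [326.  22.]
[310, 225] [ 0.45 -0.1   0.8 ] [ 339. -107.]
[310, 225] [ 0.42 -0.09  1.  ] [ 357. -283.]
[275, 240] [ 0.53 -0.06  0.2 ] [289. 211.]
[275, 240] [ 0.5  -0.06  0.4 ] [298. 132.]
[275, 240] [ 0.47 -0.06  0.6 ] [309.  30.]
[275, 240] [ 0.44 -0.06  0.8 ] [ 324. -104.]
[275, 240] [ 0.41 -0.06  1.  ] [ 345. -286.]
[345, 180] [ 0.66 -0.21  0.2 ] [313. 165.]
[345, 180] [ 0.61 -0.18  0.4 ] [319.  97.]
[345, 180] [ 0.56 -0.16  0.6 ] [328.   8.]
[345, 180] [ 0.51 -0.14  0.8 ] [ 340. -112.]
[345, 180] [ 0.45 -0.12  1.  ] [ 356. -278.]
0.65 ((366.2868957519531, 236.65574645996094), (47.35019302368164, 33.769832611083984), 84.80557250976562)
```

View pics/zoom.png

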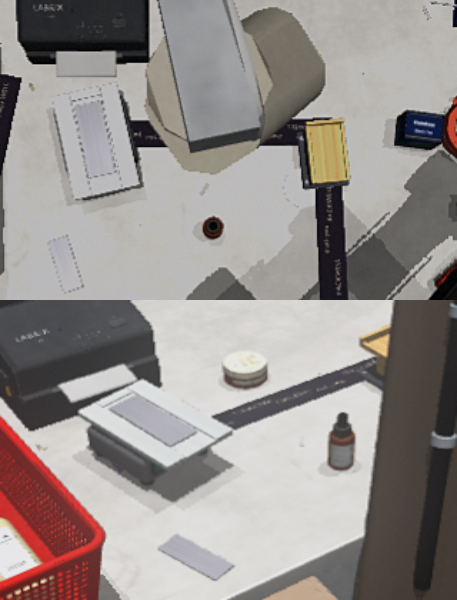

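The lamp hangs above z of about 0.65 m near y=-0.1, so I'll cross that strip at short reach. In the zoomed crop the groove is on the left, running along the pan's length, and the stand's dark side is at its lower left. I'm moving to look at the stand first.

{"method": "send_rows", "body": {
  "deltas": [
    [[-0.05, 0.037, 0], 0.07],
    [[-0.1, 0.075, 0], 0.14],
    [[-0.15, 0.11, 0], 0.21],
    [[-0.2, 0.148, 0], 0.29],
    [[-0.25, 0.185, 0], 0.29]
  ],
  "gripper": 0
}}

```text
clock: 1.77
tool_pos: [0.3945, -0.42, 0.2923]
orientation: [-180.0, 0.0, 179.9]
force: [1.6, 0.4, -0.3]
opening: 0.0596
gripper_force: 0.0
```

{"method": "send_rows", "body": {
  "deltas": [
    [[-0.025, 0.045, 0], 0],
    [[-0.05, 0.09, 0], 0],
    [[-0.075, 0.135, 0], 0],
    [[-0.09, 0.18, 0], 0],
    [[-0.09, 0.18, 0], 0]
  ]
}}

```text
clock: 2.18
tool_pos: [0.4672, -0.2723, 0.2926]
orientation: [180.0, 0.1, -179.4]
force: [-0.3, -0.1, 1.6]
opening: 0.0267
gripper_force: 0.0
```

```bash
python3 - <<'E'
from h import *
s=ctrl.snapshot("wrist"); save(s,"w1"); print(ctrl.get_obs()["tool_pos"],ctrl.get_obs()["clock"])
for d in ctrl.cut_out(s,"stand_deck")[:1]:
    ys,xs=np.nonzero(d["pixels"]); r=cv2.minAreaRect(np.c_[xs,ys].astype(np.float32)); print(d["conf"],r, atz(s,cv2.boxPoints(r),.06).round(3))
import pickle; pickle.dump(s,open("w1.pkl","wb"))
E
```

```text
[ 0.46652941 -0.27415931  0.29261369] 2.2333
0.72 ((323.25, 302.75), (122.96392059326172, 74.51824951171875), 86.633544921875) [[ 0.494 -0.312  0.06 ]
 [ 0.489 -0.245  0.06 ]
 [ 0.619 -0.233  0.06 ]
 [ 0.625 -0.308  0.06 ]]
```

View pics/w1.png

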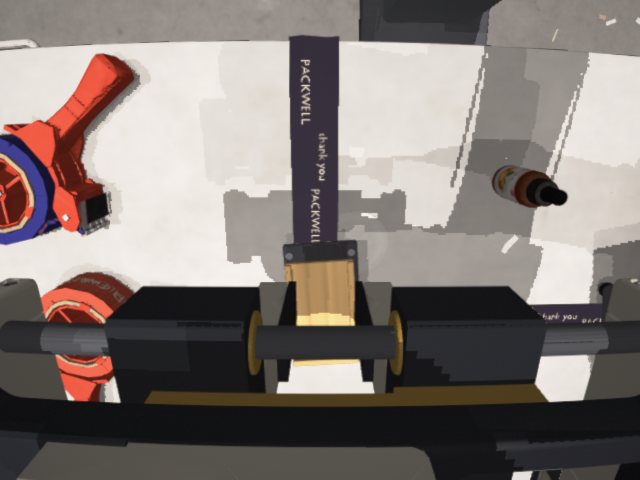

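The stand sits at (322,300), partly behind the gripper. A dark, bolted bar at its robot-facing end, at (320,250), is probably the back stop. The camera looks back toward the robot, so I'll move forward to clear the view.

{"method": "send_rows", "body": {
  "deltas": [
    [[-0.05, 0, 0], 0],
    [[-0.1, 0, 0], 0],
    [[-0.15, 0, 0], 0],
    [[-0.17, 0, 0], 0],
    [[-0.17, 0, 0], 0]
  ]
}}

```text
clock: 2.7
tool_pos: [0.6039, -0.2774, 0.2903]
orientation: [-180.0, -0.1, -179.7]
force: [-0.2, -0.2, -0.2]
opening: 0.0004
gripper_force: 0.0
```

```bash
python3 - <<'E'
from h import *
s=ctrl.snapshot("wrist"); o=ctrl.get_obs(); print(o["tool_pos"],o["joint_pos"],o["clock"])
import pickle; pickle.dump(s,open("w2.pkl","wb"))
uv=proj(s,[[.555,-.27,.06]])[0]; print(uv)
x,y=np.clip((uv-[100,75]).astype(int),0,[440,330]); print(x,y)
cv2.imwrite("pics/w2.png",cv2.resize(s["color"][y:y+150,x:x+200,::-1],(800,600),interpolation=cv2.INTER_CUBIC))
E
```

```text
[ 0.60210513 -0.2773359   0.29045291] [-7.91201316e+00  1.95371306e+01 -1.03183813e+00  2.88193732e-03
 -6.95566781e+01 -8.17870720e+01] 2.75
[335.85540846 161.01232769]
235 86
```

View pics/w2.png

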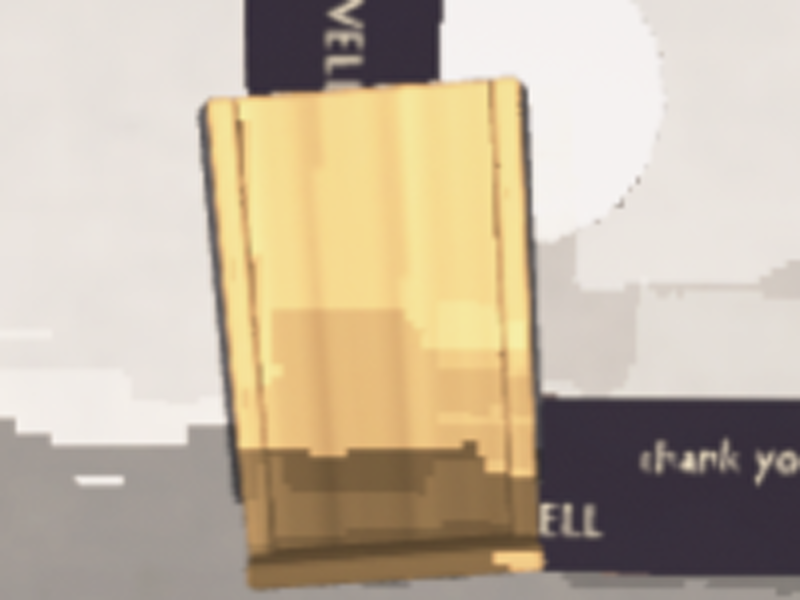

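The crop shows the stand with the lips' inner edges at crop x≈240–268 on the left and 492–510 on the right. The deck's front edge is at y≈90 and the stop at y≈545, which is the far (+x) end. Next I'll measure its pose.

```bash
python3 - <<'E'
from h import *
import pickle; s=pickle.load(open("w2.pkl","rb")); w1=pickle.load(open("w1.pkl","rb"))
q=np.array([[240,97],[492,84],[268,548],[510,535]])/4+[235,86]-.375
P=atz(s,q,.06); print(P.round(4))
fm=(P[0]+P[1])/2; bm=(P[2]+P[3])/2; d=bm-fm; print("len",np.linalg.norm(d),"w",np.linalg.norm(P[0]-P[1]),np.linalg.norm(P[2]-P[3]),"yaw",np.degrees(np.arctan2(d[1],d[0])))
u=d/np.linalg.norm(d); print("deck from front",fm+.03*u,"from back",bm-.066*u)
# height check: stereo between w1 and w2 front corners
print("w1 pred", proj(w1,P).round(1))
t=ctrl.snapshot("top"); print("top pred",proj(t,P).round(1))
m=ctrl.cut_out(t,"stand_deck")[0]; ys,xs=np.nonzero(m["pixels"]); print(m["conf"],xs.min(),xs.max(),ys.min(),ys.max())
E
```

```text
[[ 0.5135 -0.3044  0.06  ]
 [ 0.5107 -0.2527  0.06  ]
 [ 0.6091 -0.2997  0.06  ]
 [ 0.6058 -0.2461  0.06  ]]
len 0.09553890046979115 w 0.05175667355713966 0.05368781367320139 yaw 3.408263896339263
deck from front [ 0.54203845 -0.27675843  0.06      ] from back [ 0.54157817 -0.27678584  0.06      ]
w1 pred [[291.3 264.1]
 [347.3 261.8]
 [297.7 353.1]
 [351.1 350.8]]
top pred [[381.7 256.1]
 [360.  257.7]
 [378.  216.3]
 [355.7 217.9]]
0.6 348 384 213 261
```

{"method": "send_rows", "body": {
  "deltas": [
    [[0.04, 0.025, 0], 0],
    [[0.08, 0.05, 0], 0],
    [[0.12, 0.075, 0], 0],
    [[0.16, 0.1, 0], 0],
    [[0.2, 0.125, 0], 0]
  ]
}}

```text
clock: 3.27
tool_pos: [0.4378, -0.1773, 0.2922]
orientation: [-180.0, 0.0, -179.7]
force: [0.4, 1.3, 0.7]
opening: 0.0003
gripper_force: 0.0
```

{"method": "send_rows", "body": {
  "deltas": [
    [[0, 0.05, 0], 0],
    [[0, 0.1, 0], 0],
    [[0, 0.15, 0], 0],
    [[0, 0.2, 0], 0],
    [[0, 0.25, 0], 0]
  ]
}}

```text
clock: 3.68
tool_pos: [0.438, 0.0233, 0.2931]
orientation: [179.9, 0.1, -179.7]
force: [2.0, -0.8, -0.6]
opening: 0.0004
gripper_force: 0.0
```

{"method": "send_rows", "body": {
  "deltas": [
    [[-0.03, 0.04, 0], 0],
    [[-0.08, 0.08, 0], 0],
    [[-0.13, 0.1, 0], 0],
    [[-0.18, 0.1, 0], 0],
    [[-0.22, 0.1, 0], 0]
  ]
}}

```text
clock: 4.1
tool_pos: [0.616, 0.1044, 0.293]
orientation: [180.0, 0.1, -179.5]
force: [0.2, -0.0, 0.3]
opening: 0.0003
gripper_force: 0.0
```

```bash
python3 - <<'E'
from h import *
s=ctrl.snapshot("wrist"); o=ctrl.get_obs(); print(o["tool_pos"],o["clock"])
import pickle; pickle.dump(s,open("w3.pkl","wb"))
uv=proj(s,[[.56,.085,.07]])[0]; print(uv)
x,y=np.clip((uv-[120,90]).astype(int),0,[400,300]); print(x,y)
cv2.imwrite("pics/w3.png",cv2.resize(s["color"][y:y+180,x:x+240,::-1],(800,600),interpolation=cv2.INTER_CUBIC))
E
```

```text
[0.62205643 0.10396748 0.29057179] 4.15
[303.68095181 152.07012381]
183 62
```

View pics/w3.png

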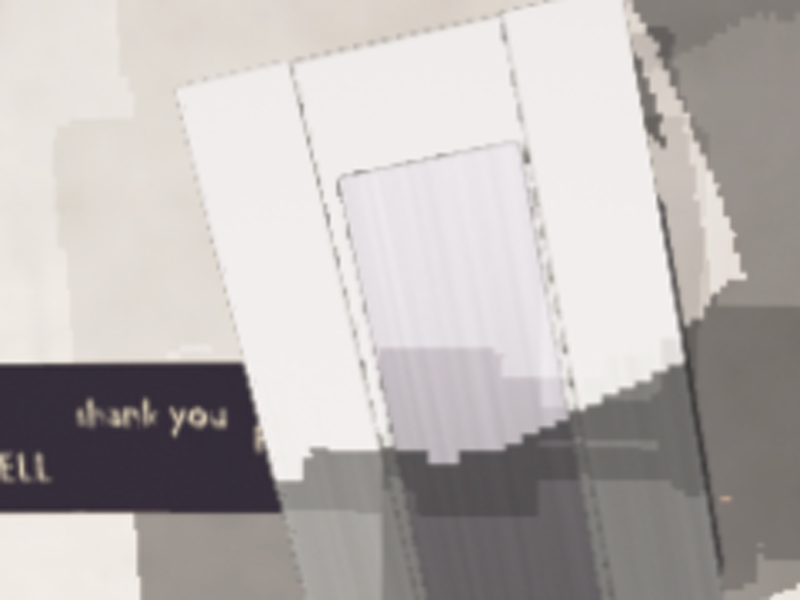

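The groove is open toward the robot (image top). Its front corners are at crop (291,65) and (503,17), and the plate's front corners are at (340,178) and (520,143). I need a second view further forward to get the height and the plate's rear end.

{"method": "send_rows", "body": {
  "deltas": [
    [[-0.03, 0, 0], 0],
    [[-0.06, 0, 0], 0],
    [[-0.09, 0, 0], 0],
    [[-0.09, 0, 0], 0],
    [[-0.09, 0, 0], 0]
  ]
}}

```text
clock: 4.57
tool_pos: [0.6869, 0.103, 0.2916]
orientation: [-180.0, -0.1, -179.7]
force: [-0.2, -0.8, -0.1]
opening: 0.0004
gripper_force: 0.0
```

```bash
python3 - <<'E'
from h import *
s=ctrl.snapshot("wrist"); o=ctrl.get_obs(); print(o["tool_pos"],o["clock"],o["force"])
import pickle; pickle.dump(s,open("w4.pkl","wb"))
uv=proj(s,[[.58,.085,.07]])[0]; print(uv)
x,y=np.clip((uv-[120,90]).astype(int),0,[400,300]); print(x,y)
cv2.imwrite("pics/w4.png",cv2.resize(s["color"][y:y+180,x:x+240,::-1],(800,600),interpolation=cv2.INTER_CUBIC))
E
```

```text
[0.68628243 0.10313874 0.29207361] 4.6167 [-0.99018033  0.69356773 -0.4774972 ]
[304.82005555  87.49302588]
184 0
```

View pics/w4.png

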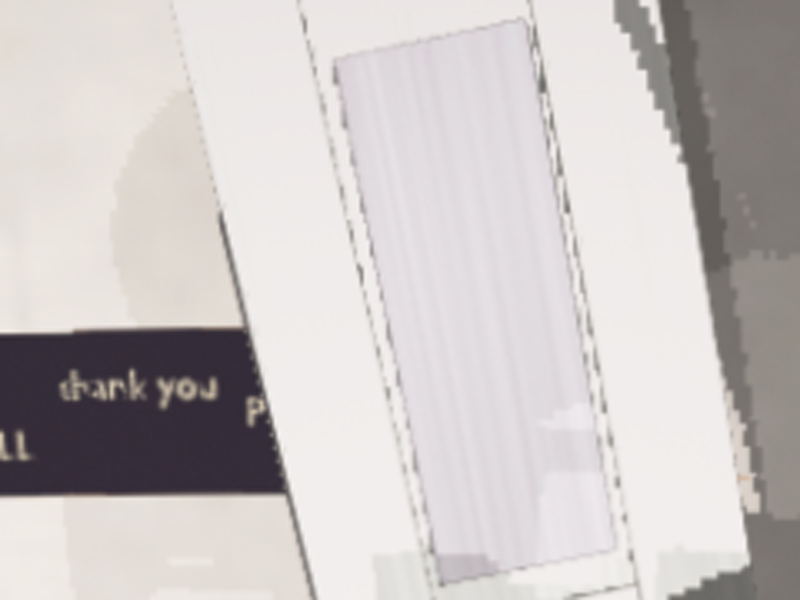

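The full plate shows in this crop, with corners at (335,60), (525,18), (614,548) and (442,583). The groove's closed end is near (590,590).

```bash
python3 - <<'E'
from h import *
import pickle; a=pickle.load(open("w3.pkl","rb")); b=pickle.load(open("w4.pkl","rb"))
k=240/800
c4=np.array([[335,60],[525,18],[614,548],[442,583]])*k+[184,0]-.35
c3=np.array([[340,178],[520,143]])*k+[183,62]-.35
for i in (0,1): print("tri",tri([(a,c3[i]),(b,c4[i])]).round(4))
for z in(.0735,.08,.0875):
    P=atz(b,c4,z); f=(P[0]+P[1])/2; r=(P[2]+P[3])/2; d=r-f
    print(z,"L",np.linalg.norm(d).round(4),"W",np.linalg.norm(P[0]-P[1]).round(4),np.linalg.norm(P[2]-P[3]).round(4),"mid",((f+r)/2).round(4),"yaw",np.degrees(np.arctan2(d[1],d[0])).round(2))
    G=atz(a,np.array([[291,65],[503,17]])*k+[183,62]-.35,z-.0035); Q=atz(a,np.array([[178,90]])*k+[183,62]-.35,z-.001)
    g=G.mean(0); print("  edge",g.round(4),np.linalg.norm(G[0]-G[1]).round(4),"mid->edge",np.round(((f+r)/2-g)@(d/np.linalg.norm(d)),4), np.round(np.cross(((f+r)/2-g)[:2],d[:2])/np.linalg.norm(d),4))
E
```

```text
tri [0.5309 0.0705 0.0773]
tri [0.5228 0.1127 0.0798]
0.0735 L 0.1207 W 0.0437 0.0432 mid [0.5846 0.1032 0.0735] yaw 11.34
  edge [0.4993 0.0837 0.07  ] 0.0512 mid->edge 0.0875 -0.0024
0.08 L 0.1182 W 0.0427 0.0423 mid [0.5852 0.1032 0.08  ] yaw 11.34
  edge [0.5002 0.0841 0.0765] 0.0502 mid->edge 0.0871 -0.002
0.0875 L 0.1153 W 0.0417 0.0412 mid [0.5858 0.1031 0.0875] yaw 11.34
  edge [0.5011 0.0845 0.084 ] 0.049 mid->edge 0.0867 -0.0016<stdin>:11: DeprecationWarning: Arrays of 2-dimensional vectors are deprecated. Use arrays of 3-dimensional vectors instead. (deprecated in NumPy 2.0)
```

{"method": "send_rows", "body": {
  "deltas": [
    [[0.03, 0.001, 0.04], -0.06],
    [[0.06, 0.002, 0.08], -0.122],
    [[0.09, 0.003, 0.12], -0.122],
    [[0.108, 0.004, 0.155], -0.122],
    [[0.108, 0.004, 0.165], -0.122]
  ],
  "gripper": 0
}}

```text
clock: 5.03
tool_pos: [0.5945, 0.1055, 0.1571]
orientation: [180.0, -0.3, -168.7]
force: [-1.5, -0.3, -1.0]
opening: 0.0002
gripper_force: 0.0
```

{"method": "send_rows", "body": {
  "deltas": [
    [[0, 0, 0], 0],
    [[0, 0, 0], 0],
    [[0, 0, 0], 0],
    [[0, 0, 0], 0],
    [[0, 0, 0], 0]
  ]
}}

```text
clock: 5.45
tool_pos: [0.6013, 0.1072, 0.1614]
orientation: [180.0, 0.1, -168.7]
force: [-0.0, 0.5, -0.3]
opening: 0.0003
gripper_force: 0.0
```

{"method": "send_rows", "body": {
  "deltas": [
    [[0, 0, 0.004], 0],
    [[0, 0, 0.008], 0],
    [[0, 0, 0.0125], 0],
    [[0, 0, 0.0125], 0],
    [[0, 0, 0.0125], 0]
  ]
}}

```text
clock: 5.87
tool_pos: [0.6003, 0.1069, 0.1496]
orientation: [-180.0, -0.1, -168.7]
force: [0.1, 0.0, -0.9]
opening: 0.0006
gripper_force: 0.0
```

```bash
python3 - <<'E'
from h import *
s=ctrl.snapshot("wrist"); Z=[]
for _ in range(3):
    ctrl.snapshot("top"); o=ctrl.get_obs(); Z.append([*o["tool_pos"],o["force"][2]])
print(np.round(Z,4),o["clock"])
m=ctrl.boxes_of(s,"plate_mid")[:2]; print([(np.array(d["xy"])*[640,480]).round() for d in m])
cv2.imwrite("pics/w5.png",cv2.resize(s["color"][:400,120:520,::-1],(600,600)))
E
```

```text
[[ 0.6005  0.1071  0.1501 -0.1715]
 [ 0.6005  0.1071  0.1502 -0.4176]
 [ 0.6006  0.1071  0.1502  0.0573]] 6.0667
[]
```

View pics/w5.png

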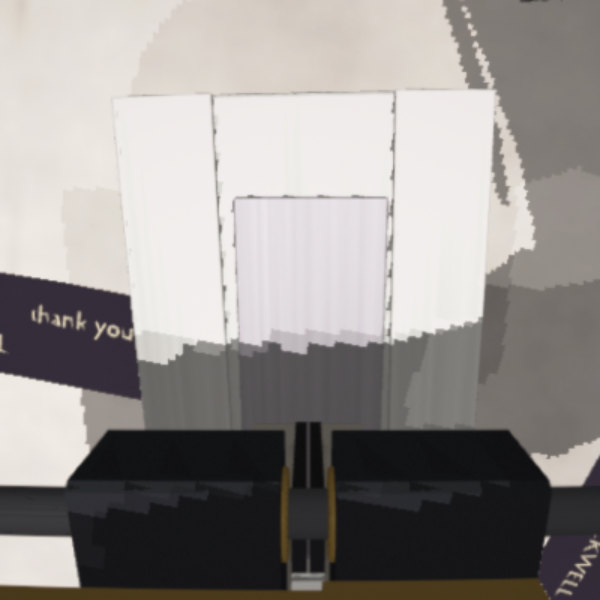

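The crop shows the tool aligned with the groove. The pan's front corners are at (112,97) and (495,90), and the plate's front corners at (236,198) and (387,197). The known widths give a better height.

```bash
python3 - <<'E'
from h import *
import pickle
s=ctrl.snapshot("wrist"); pickle.dump(s,open("w5.pkl","wb"))
from scipy.optimize import brentq
k=400/600
def sub(uv,d):  # refine: print nothing
    return uv
for n,c,w,off in(("pan",[[112,98],[495.5,90]],.106,.001),("plate",[[235.5,198],[387,198]],.044,0),("groove",[[212,95],[395,91]],.050,.001)):
    q=np.array(c)*k+[120,0]-.17
    f=lambda z:np.linalg.norm(np.diff(atz(s,q,z),axis=0))-w
    z=brentq(f,0,.15); P=atz(s,q,z); print(n,"plate top z",round(z+off,4),P.mean(0).round(4), np.degrees(np.arctan2(*(P[1]-P[0])[:2])).round(2))
# intensity profile for sub-pixel plate/pan edges
g=cv2.cvtColor(s["color"],cv2.COLOR_RGB2GRAY).astype(int)
print(g[140,270:285],g[140,372:385]); print(g[80,190:210],g[80,440:456])
E
```

```text
pan plate top z 0.0772 [0.4995 0.0841 0.0762] -12.42
plate plate top z 0.0736 [0.527  0.0918 0.0736] -11.34
groove plate top z 0.078 [0.4999 0.0841 0.077 ] -12.48
[239 239 238 233 193 166 188 222 223 223 223 224 224 225 225] [227 226 225 224 220 189 183 137 133 145 213 236 238]
[229 230 230 230 230 224 226 235 236 236 236 235 235 236 236 236 236 236
 236 236] [236 236 235 235 236 236 236 232 206 181 182 193 212 215 214 214]
```

{"method": "send_rows", "body": {
  "deltas": [
    [[0, 0, 0.001], -0.013],
    [[0, 0, 0.002], -0.013],
    [[0, 0, 0.003], -0.013],
    [[0, 0, 0.004], -0.013],
    [[0, 0, 0.004], -0.013]
  ]
}}

```text
clock: 6.58
tool_pos: [0.6003, 0.107, 0.1467]
orientation: [-180.0, -0.0, -167.5]
force: [0.5, -0.5, 0.4]
opening: 0.0006
gripper_force: 0.0
```

{"method": "send_rows", "body": {
  "deltas": [
    [[0, 0, 0.0001], 0],
    [[0, 0, 0.0002], 0],
    [[0, 0, 0.0003], 0],
    [[0, 0, 0.0004], 0],
    [[0, 0, 0.0004], 0]
  ]
}}

```text
clock: 7.0
tool_pos: [0.6005, 0.107, 0.1467]
orientation: [-180.0, 0.0, -167.5]
force: [1.2, 1.0, -0.2]
opening: 0.0005
gripper_force: 0.0
```

{"method": "send_rows", "body": {
  "deltas": [
    [[0, 0, 0.0001], 0],
    [[0, 0, 0.0002], 0],
    [[0, 0, 0.0003], 0],
    [[0, 0, 0.0004], 0],
    [[0, 0, 0.0004], 0]
  ]
}}

```text
clock: 7.42
tool_pos: [0.6004, 0.107, 0.1463]
orientation: [-180.0, -0.0, -167.5]
force: [-0.0, -0.0, -0.2]
opening: 0.0002
gripper_force: 0.0
```

{"method": "send_rows", "body": {
  "deltas": [
    [[0, 0, 0.0001], 0],
    [[0, 0, 0.0002], 0],
    [[0, 0, 0.0003], 0],
    [[0, 0, 0.0004], 0],
    [[0, 0, 0.0004], 0]
  ]
}}

```text
clock: 7.83
tool_pos: [0.6005, 0.107, 0.146]
orientation: [-180.0, -0.0, -167.5]
force: [0.1, 0.7, -0.5]
opening: 0.0004
gripper_force: 0.0
```

{"method": "send_rows", "body": {
  "deltas": [
    [[0, 0, 0.0001], 0],
    [[0, 0, 0.0002], 0],
    [[0, 0, 0.0003], 0],
    [[0, 0, 0.0004], 0],
    [[0, 0, 0.0004], 0]
  ]
}}

```text
clock: 8.25
tool_pos: [0.6004, 0.107, 0.1457]
orientation: [-180.0, -0.0, -167.5]
force: [0.2, -0.7, -0.4]
opening: 0.0003
gripper_force: 0.0
```

{"method": "send_rows", "body": {
  "deltas": [
    [[0, 0, 0.0001], 0],
    [[0, 0, 0.0002], 0],
    [[0, 0, 0.0003], 0],
    [[0, 0, 0.0004], 0],
    [[0, 0, 0.0004], 0]
  ]
}}

```text
clock: 8.67
tool_pos: [0.6005, 0.107, 0.1454]
orientation: [180.0, 0.0, -167.5]
force: [-0.3, 0.5, -0.2]
opening: 0.0006
gripper_force: 0.0
```

{"method": "send_rows", "body": {
  "deltas": [
    [[0, 0, 0.0001], 0],
    [[0, 0, 0.0002], 0],
    [[0, 0, 0.0003], 0],
    [[0, 0, 0.0004], 0],
    [[0, 0, 0.0004], 0]
  ]
}}

```text
clock: 9.08
tool_pos: [0.6005, 0.107, 0.145]
orientation: [-180.0, 0.0, -167.5]
force: [0.8, -0.2, -0.1]
opening: 0.0005
gripper_force: 0.0
```

{"method": "send_rows", "body": {
  "deltas": [
    [[0, 0, 0.0001], 0],
    [[0, 0, 0.0002], 0],
    [[0, 0, 0.0003], 0],
    [[0, 0, 0.0004], 0],
    [[0, 0, 0.0004], 0]
  ]
}}

```text
clock: 9.5
tool_pos: [0.6005, 0.107, 0.1447]
orientation: [180.0, 0.0, -167.5]
force: [-0.3, -0.1, 0.2]
opening: 0.0006
gripper_force: 0.0
```

{"method": "send_rows", "body": {
  "deltas": [
    [[0, 0, 0.0001], 0],
    [[0, 0, 0.0002], 0],
    [[0, 0, 0.0003], 0],
    [[0, 0, 0.0004], 0],
    [[0, 0, 0.0004], 0]
  ]
}}

```text
clock: 9.92
tool_pos: [0.6004, 0.107, 0.1446]
orientation: [-180.0, 0.0, -167.5]
force: [-0.8, 0.6, 2.3]
opening: 0.0005
gripper_force: 1.2
```

{"method": "send_rows", "body": {
  "deltas": [
    [[0, 0, 0.0002], 0],
    [[0, 0, 0.0002], 0],
    [[0, 0, 0.0002], 0],
    [[0, 0, 0.0002], 0],
    [[0, 0, 0.0002], 0]
  ]
}}

```text
clock: 10.33
tool_pos: [0.6005, 0.107, 0.1444]
orientation: [-180.0, 0.0, -167.5]
force: [-2.7, -0.2, 5.9]
opening: 0.0003
gripper_force: 2.6
```

{"method": "send_rows", "body": {
  "deltas": [
    [[0.0005, 0, 0], 0],
    [[0.0015, 0, 0], 0],
    [[0.003, 0, 0], 0],
    [[0.0045, 0, 0], 0],
    [[0.006, 0, 0], 0]
  ]
}}

```text
clock: 10.75
tool_pos: [0.5962, 0.1062, 0.1445]
orientation: [180.0, 0.1, -167.5]
force: [1.3, -0.3, 3.8]
opening: -0.0
gripper_force: 2.0
```

{"method": "send_rows", "body": {
  "deltas": [
    [[0.0015, 0, 0], 0],
    [[0.003, 0, 0], 0],
    [[0.0045, 0, 0], 0],
    [[0.006, 0, 0], 0],
    [[0.0075, 0, 0], 0]
  ]
}}

```text
clock: 11.17
tool_pos: [0.59, 0.1048, 0.1445]
orientation: [180.0, 0.0, -167.5]
force: [1.9, 0.2, 4.8]
opening: 0.0003
gripper_force: 2.5
```

```bash
cat > pl.py <<'E'
from h import *
import sys
s=ctrl.snapshot("wrist"); o=ctrl.get_obs(); print(np.round(o["tool_pos"],4),np.round(o["force"],1),round(o["gripper_force"],2),o["clock"])
E0=np.array([.4998,.0841,.0752]); u=np.array([np.cos(np.radians(12.4)),np.sin(np.radians(12.4)),0])
T=np.linspace(-.07,.10,341); g=cv2.cvtColor(s["color"],cv2.COLOR_RGB2GRAY)
v=np.array([-u[1],u[0],0]); prof=0
for y in np.linspace(-.012,.012,9):
    q=proj(s,E0+[0,0,.0035]+T[:,None]*u+y*v).astype(np.float32); prof=prof+cv2.remap(g,q[:,:1],q[:,1:],cv2.INTER_LINEAR)[:,0].astype(float)/9
d=np.abs(prof[4:]-prof[:-4]); i=np.argsort(-d)
out=[]
for j in i:
    if all(abs(j-a)>6 for a in out): out.append(j)
    if len(out)==6: break
print("edges x(mm):",[(round(1000*T[j+2],1),round(d[j])) for j in out])
E
python3 pl.py
```

```text
[0.5898 0.1047 0.1444] [ 2.2 -0.1  5.3] 2.64 11.2167
edges x(mm): [(np.float64(-31.5), 205), (np.float64(59.0), 73), (np.float64(16.0), 63), (np.float64(0.5), 59), (np.float64(85.5), 31), (np.float64(55.5), 19)]
```

{"method": "send_rows", "body": {
  "deltas": [
    [[0.0018, 0, 0], 0],
    [[0.0036, 0, 0], 0],
    [[0.0054, 0, 0], 0],
    [[0.0072, 0, 0], 0],
    [[0.009, 0, 0], 0]
  ]
}}

```text
clock: 11.63
tool_pos: [0.583, 0.1032, 0.1445]
orientation: [180.0, 0.0, -167.5]
force: [1.7, 0.3, 5.6]
opening: 0.0007
gripper_force: 2.6
```

{"method": "send_rows", "body": {
  "deltas": [
    [[0.0018, 0, 0], 0],
    [[0.0036, 0, 0], 0],
    [[0.0054, 0, 0], 0],
    [[0.0072, 0, 0], 0],
    [[0.009, 0, 0], 0]
  ]
}}

```text
clock: 12.05
tool_pos: [0.5759, 0.1016, 0.1445]
orientation: [180.0, 0.0, -167.5]
force: [2.4, 0.2, 5.0]
opening: 0.0005
gripper_force: 2.6
```

{"method": "send_rows", "body": {
  "deltas": [
    [[0.0022, 0, 0], 0],
    [[0.0044, 0, 0], 0],
    [[0.0066, 0, 0], 0],
    [[0.0088, 0, 0], 0],
    [[0.011, 0, 0], 0]
  ]
}}

```text
clock: 12.47
tool_pos: [0.5673, 0.0997, 0.1444]
orientation: [180.0, 0.0, -167.5]
force: [2.2, -0.1, 4.7]
opening: 0.0002
gripper_force: 2.6
```

{"method": "send_rows", "body": {
  "deltas": [
    [[0.0022, 0, 0], 0],
    [[0.0044, 0, 0], 0],
    [[0.0066, 0, 0], 0],
    [[0.0088, 0, 0], 0],
    [[0.011, 0, 0], 0]
  ]
}}

```text
clock: 12.88
tool_pos: [0.5587, 0.0978, 0.1444]
orientation: [180.0, 0.0, -167.5]
force: [2.2, 0.1, 5.8]
opening: 0.0007
gripper_force: 2.6
```

```bash
python3 pl.py
```

```text
[0.5584 0.0977 0.1444] [1.5 0.5 4.8] 2.69 12.9333
edges x(mm): [(np.float64(-64.0), 213), (np.float64(27.0), 69), (np.float64(-14.0), 45), (np.float64(53.5), 32), (np.float64(23.5), 18), (np.float64(50.0), 15)]
```

{"method": "send_rows", "body": {
  "deltas": [
    [[0.0024, 0, 0], 0],
    [[0.0048, 0, 0], 0],
    [[0.0072, 0, 0], 0],
    [[0.0096, 0, 0], 0],
    [[0.012, 0, 0], 0]
  ]
}}

```text
clock: 13.35
tool_pos: [0.5493, 0.0957, 0.1444]
orientation: [180.0, 0.0, -167.5]
force: [1.7, 0.4, 4.7]
opening: 0.0004
gripper_force: 2.6
```

{"method": "send_rows", "body": {
  "deltas": [
    [[0.0024, 0, 0], 0],
    [[0.0048, 0, 0], 0],
    [[0.0072, 0, 0], 0],
    [[0.0096, 0, 0], 0],
    [[0.012, 0, 0], 0]
  ]
}}

```text
clock: 13.77
tool_pos: [0.54, 0.0936, 0.1444]
orientation: [180.0, 0.0, -167.5]
force: [2.2, 0.2, 5.3]
opening: 0.0006
gripper_force: 2.6
```

{"method": "send_rows", "body": {
  "deltas": [
    [[0.0024, 0, 0], 0],
    [[0.0048, 0, 0], 0],
    [[0.0072, 0, 0], 0],
    [[0.0096, 0, 0], 0],
    [[0.012, 0, 0], 0]
  ]
}}

```text
clock: 14.18
tool_pos: [0.5306, 0.0916, 0.1444]
orientation: [180.0, 0.0, -167.5]
force: [2.2, 1.3, 4.6]
opening: 0.0004
gripper_force: 2.6
```

```bash
python3 pl.py
```

```text
[0.5302 0.0915 0.1444] [1.  0.8 6. ] 2.72 14.2333
edges x(mm): [(np.float64(-2.0), 73), (np.float64(77.0), 52), (np.float64(-43.0), 46), (np.float64(92.5), 43), (np.float64(24.5), 33), (np.float64(84.0), 29)]
```

{"method": "send_rows", "body": {
  "deltas": [
    [[0, 0, -0.001], 0],
    [[0, 0, -0.01], 0],
    [[0, 0, -0.03], 0],
    [[0, 0, -0.06], 0],
    [[0, 0, -0.08], 0]
  ]
}}

```text
clock: 14.65
tool_pos: [0.53, 0.0912, 0.2094]
orientation: [-180.0, -0.1, -167.5]
force: [1.0, -0.1, 0.4]
opening: 0.0002
gripper_force: 0.0
```

{"method": "send_rows", "body": {
  "deltas": [
    [[0, 0, -0.02], 0],
    [[0, 0, -0.04], 0],
    [[0, 0, -0.04], 0],
    [[0, 0, -0.04], 0],
    [[0, 0, -0.04], 0]
  ],
  "gripper": 1
}}

```text
clock: 15.07
tool_pos: [0.5297, 0.0912, 0.2395]
orientation: [180.0, -0.1, -167.5]
force: [-0.2, -0.3, -0.5]
opening: 0.0282
gripper_force: 0.0
```

```bash
cat pl.py > pl2.py; cat >> pl2.py <<'E'
import pickle; pickle.dump(s,open("w6.pkl","wb"))
uv=proj(s,[[.51,.087,.07]])[0]; x,y=np.clip((uv-[120,90]).astype(int),0,[400,300]); print(x,y)
cv2.imwrite("pics/w6.png",cv2.resize(s["color"][y:y+180,x:x+240,::-1],(800,600),interpolation=cv2.INTER_CUBIC))
E
python3 pl2.py
```

```text
[0.5298 0.0912 0.2393] [-0.  -0.4 -0.5] 0.0 15.1167
edges x(mm): [(np.float64(98.0), 104), (np.float64(75.0), 50), (np.float64(8.0), 48), (np.float64(-43.5), 36), (np.float64(4.5), 26), (np.float64(-2.0), 14)]
207 119
```

View pics/w6.png

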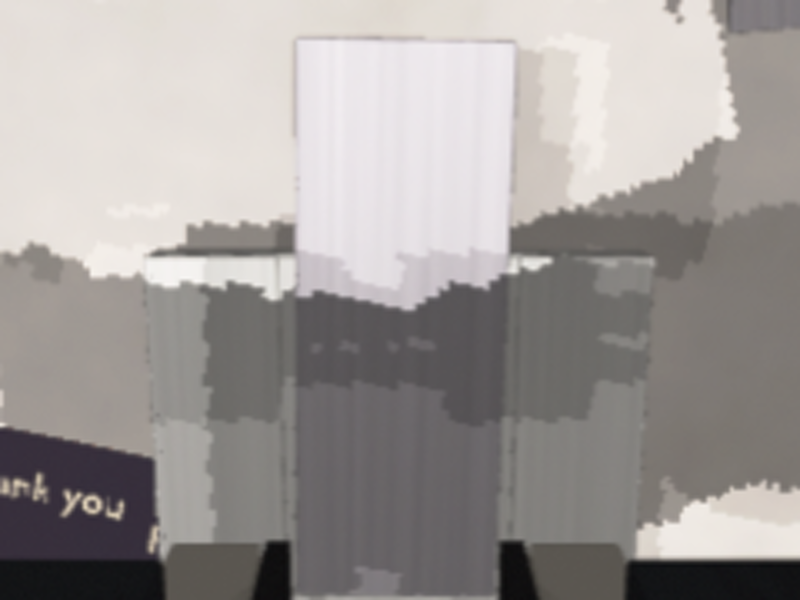

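The plate overhangs the pan's front edge (crop y=257), with its end at y≈40 and corners at (296,38) and (515,42). That is about 43 mm of overhang, lying flat. Now the grasp numbers.

```bash
python3 - <<'E'
from h import *
import pickle; s=pickle.load(open("w6.pkl","rb"))
k=.3; z=.0787
c=np.array([[296,38],[515,41],[297,400],[503,400]])*k+[207,119]-.35
P=atz(s,c,z); f=(P[0]+P[1])/2; r=(P[2]+P[3])/2; d=(r-f); L=np.linalg.norm(d); d/=L
print("W",np.linalg.norm(P[0]-P[1]),"front",f.round(4),"yaw",np.degrees(np.arctan2(d[1],d[0])))
E=atz(s,np.array([[147,257],[653,258]])*k+[207,119]-.35,z-.001); print("pan",np.linalg.norm(E[1]-E[0]),E.mean(0),"overhang",(E.mean(0)-f)@d)
G=f+.013*d; print("grasp",G)
o=ctrl.get_obs(); p=np.array(o["tool_pos"]); y=np.radians(o["orientation"][2])
D=np.array([G[0],G[1],0])-[p[0],p[1],0]; X=np.array([np.cos(y),np.sin(y)]);Y=np.array([np.sin(y),-np.cos(y)])
print("shares x,y",D[:2]@X/.8,D[:2]@Y/.8,"yaw tool",o["orientation"][2],"z down to grasp",(p[2]-(z-.002+.047))/.8)
E
```

```text
W 0.04288523032641034 front [0.4564 0.0756 0.0787] yaw 11.690694080556108
pan 0.10423575068567323 [0.49890441 0.08399176 0.0777    ] overhang 0.0433655306690548
grasp [0.46908132 0.07826155 0.0787    ]
shares x,y 0.07757695787875915 0.00057186645628179 yaw tool -167.50940085006616 z down to grasp 0.1444630265163831
```

{"method": "send_rows", "body": {
  "deltas": [
    [[0.025, 0, 0], 0],
    [[0.05, 0.0005, 0], 0],
    [[0.0776, 0.0005, 0], 0],
    [[0.0776, 0.0005, 0], 0],
    [[0.0776, 0.0005, 0], 0]
  ],
  "gripper": 1
}}

```text
clock: 15.53
tool_pos: [0.4688, 0.0781, 0.2398]
orientation: [-180.0, -0.1, -167.5]
force: [0.3, 0.4, -0.1]
opening: 0.0652
gripper_force: 0.0
```

{"method": "send_rows", "body": {
  "deltas": [
    [[0, 0, 0.01], 0],
    [[0, 0, 0.02], 0],
    [[0, 0, 0.03], 0],
    [[0, 0, 0.04], 0],
    [[0, 0, 0.05], 0]
  ]
}}

```text
clock: 15.95
tool_pos: [0.4698, 0.0784, 0.1987]
orientation: [-180.0, -0.1, -167.5]
force: [-0.7, 0.3, -0.3]
opening: 0.0872
gripper_force: 0.0
```

```bash
python3 - <<'E'
from h import *
o=ctrl.get_obs(); print(o["opening"],o["tool_pos"],o["orientation"],o["clock"])
s=ctrl.snapshot("wrist"); cv2.imwrite("pics/w7.png",cv2.resize(s["color"][::, 80:560,::-1],(600,600)))
E
```

```text
0.08721458362872744 [0.46982299 0.0783506  0.19871437] [-1.79974647e+02 -8.44194110e-02 -1.67508712e+02] 15.95
```

View pics/w7.png

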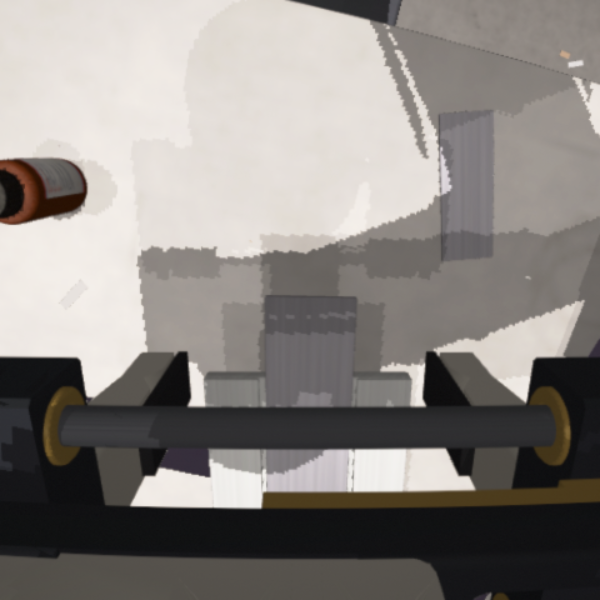

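The open fingers straddle the overhanging end, with the plate centred at x≈310 between fingertips near 165 and 460. I'm descending and gripping.

{"method": "send_rows", "body": {
  "deltas": [
    [[0, 0, 0.025], 0],
    [[0, 0, 0.05], 0],
    [[0, 0, 0.075], 0],
    [[0, 0, 0.094], 0],
    [[0, 0, 0.094], 0]
  ],
  "gripper": 1
}}

```text
clock: 16.42
tool_pos: [0.4683, 0.0776, 0.122]
orientation: [-179.9, -0.3, -167.5]
force: [-0.9, -0.3, 0.6]
opening: 0.0882
gripper_force: 0.0
```

{"method": "send_rows", "body": {
  "deltas": [
    [[0, 0, 0], 0],
    [[0, 0, 0], 0],
    [[0, 0, 0], 0],
    [[0, 0, 0], 0],
    [[0, 0, 0], 0]
  ],
  "gripper": 0.4
}}

```text
clock: 16.83
tool_pos: [0.4703, 0.0787, 0.1259]
orientation: [180.0, 0.1, -167.5]
force: [0.3, 0.4, -0.2]
opening: 0.0602
gripper_force: 0.0
```

{"method": "send_rows", "body": {
  "deltas": [
    [[0, 0, 0], 0],
    [[0, 0, 0], 0],
    [[0, 0, 0], 0],
    [[0, 0, 0], 0],
    [[0, 0, 0], 0]
  ],
  "gripper": 0.3
}}

```text
clock: 17.25
tool_pos: [0.47, 0.0785, 0.1252]
orientation: [180.0, 0.0, -167.5]
force: [-0.3, 0.3, 1.7]
opening: 0.0429
gripper_force: 30.0
```

{"method": "send_rows", "body": {
  "deltas": [
    [[0, 0, -0.002], 0],
    [[0, 0, -0.006], 0],
    [[0, 0, -0.015], 0],
    [[0, 0, -0.03], 0],
    [[0, 0, -0.05], 0]
  ],
  "gripper": 0.3
}}

```text
clock: 17.67
tool_pos: [0.4691, 0.0781, 0.165]
orientation: [-180.0, -0.1, -167.5]
force: [-0.1, 0.6, -1.2]
opening: 0.0434
gripper_force: 30.0
```

{"method": "send_rows", "body": {
  "deltas": [
    [[0, 0, -0.03], 0],
    [[0, 0, -0.06], 0],
    [[0, 0, -0.09], 0],
    [[0, 0, -0.1], 0],
    [[0, 0, -0.1], 0]
  ]
}}

```text
clock: 18.08
tool_pos: [0.4707, 0.0789, 0.2475]
orientation: [179.9, 0.3, -167.5]
force: [-0.2, 0.2, -1.5]
opening: 0.0431
gripper_force: 30.0
```

```bash
python3 - <<'E'
from h import *
o=ctrl.get_obs(); print(o["opening"],o["tool_pos"],o["force"],o["clock"])
p=np.array(o["tool_pos"]); y=np.radians(o["orientation"][2]); D=np.array([.495,-.2796])-p[:2]
X=np.array([np.cos(y),np.sin(y)]);Y=np.array([np.sin(y),-np.cos(y)]); print(D@X/.8,D@Y/.8)
s=ctrl.snapshot("wrist"); cv2.imwrite("pics/w8.png",cv2.resize(s["color"][180:, 160:480,::-1],(640,600)))
E
```

```text
0.043127767917560574 [0.47069097 0.07889288 0.24746337] [-0.22374355  0.16926348 -1.48632516] 18.0833
0.06747115895077017 -0.4440484333115334
```

View pics/w8.png

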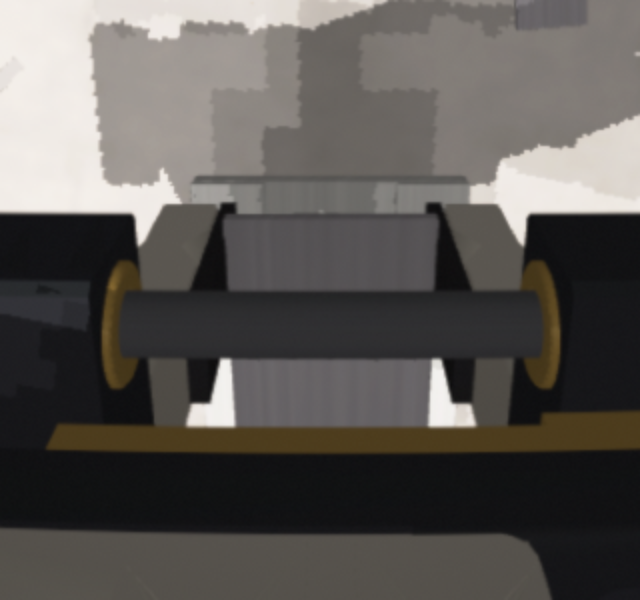

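The plate is held level between the pads, visible at crop (230–435, 215–425), and the wrist force shows its weight. I'm crossing to the stand at short reach.

{"method": "send_rows", "body": {
  "deltas": [
    [[0.005, -0.012, 0], 0.02],
    [[0.018, -0.043, 0], 0.04],
    [[0.034, -0.083, 0], 0.06],
    [[0.051, -0.125, 0], 0.08],
    [[0.068, -0.165, 0], 0.101]
  ],
  "gripper": 0.3
}}

```text
clock: 18.55
tool_pos: [0.4437, -0.0639, 0.2433]
orientation: [-180.0, -0.2, -176.7]
force: [0.9, -1.1, -1.6]
opening: 0.0427
gripper_force: 30.0
```

{"method": "send_rows", "body": {
  "deltas": [
    [[0, -0.04, 0], 0],
    [[0, -0.08, 0], 0],
    [[0, -0.12, 0], 0],
    [[0, -0.16, 0], 0],
    [[0, -0.2, 0], 0]
  ]
}}

```text
clock: 18.97
tool_pos: [0.4534, -0.2237, 0.2432]
orientation: [180.0, -0.2, -176.7]
force: [0.7, 0.7, -1.2]
opening: 0.0427
gripper_force: 30.0
```

```bash
cat > tgt.py <<'E'
from h import *
import sys
ctrl.snapshot("top");ctrl.snapshot("top"); ctrl.snapshot("top")
o=ctrl.get_obs(); print(np.round([o["opening"],*o["tool_pos"],*o["orientation"],*o["force"],o["gripper_force"],o["clock"]],4))
p=np.array(o["tool_pos"]); y=np.radians(o["orientation"][2]); D=np.array([.495,-.2796])-p[:2]
X=np.array([np.cos(y),np.sin(y)]);Y=np.array([np.sin(y),-np.cos(y)]); print(D@X/.8,D@Y/.8)
E
python3 tgt.py
```

```text
[ 4.290000e-02  4.533000e-01 -2.240000e-01  2.427000e-01  1.799537e+02
 -2.420000e-01 -1.768810e+02 -2.351000e-01  8.574000e-01 -2.246500e+00
  2.999790e+01  1.911670e+01]
-0.048206256275588506 -0.07228652603186697
```

{"method": "send_rows", "body": {
  "deltas": [
    [[-0.016, -0.024, 0], 0],
    [[-0.032, -0.048, 0], 0],
    [[-0.048, -0.072, 0], 0],
    [[-0.048, -0.072, 0], 0],
    [[-0.048, -0.072, 0], 0]
  ]
}}

```text
clock: 19.53
tool_pos: [0.4962, -0.2769, 0.2432]
orientation: [179.9, -0.2, -176.7]
force: [-1.2, -0.3, -2.1]
opening: 0.043
gripper_force: 30.0
```

```bash
python3 tgt.py; python3 - <<'E'
from h import *
s=ctrl.snapshot("wrist"); cv2.imwrite("pics/w9.png",s["color"][:,:,::-1])
t=ctrl.snapshot("top"); q=proj(t,[[.495,-.28,.2],[.62,-.27,.2]]); print(q)
E
```

```text
[ 4.290000e-02  4.959000e-01 -2.762000e-01  2.443000e-01  1.799598e+02
 -8.260000e-02 -1.765641e+02 -2.399000e-01  3.583000e-01 -1.698300e+00
  2.999820e+01  1.968330e+01]
0.0013536708269716168 -0.004210892617773771
[[381.68802597 256.38888214]
 [374.60465033 198.76559816]]
```

{"method": "send_rows", "body": {
  "deltas": [
    [[0.0013, -0.0042, 0.03], 0],
    [[0.0013, -0.0042, 0.06], 0],
    [[0.0013, -0.0042, 0.09], 0],
    [[0.0013, -0.0042, 0.12], 0],
    [[0.0013, -0.0042, 0.14], 0]
  ]
}}

```text
clock: 20.2
tool_pos: [0.4948, -0.2797, 0.1313]
orientation: [180.0, -0.1, -176.6]
force: [0.1, 0.1, -1.6]
opening: 0.043
gripper_force: 30.0
```

{"method": "send_rows", "body": {
  "deltas": [
    [[0, 0, 0.008], 0],
    [[0, 0, 0.015], 0],
    [[0, 0, 0.015], 0],
    [[0, 0, 0.015], 0],
    [[0, 0, 0.015], 0]
  ]
}}

```text
clock: 20.62
tool_pos: [0.4965, -0.2806, 0.1223]
orientation: [-180.0, 0.1, -176.6]
force: [0.1, 0.8, -1.2]
opening: 0.0431
gripper_force: 30.0
```

```bash
python3 tgt.py
```

```text
[ 4.320000e-02  4.963000e-01 -2.806000e-01  1.220000e-01 -1.799752e+02
  9.380000e-02 -1.765774e+02  4.340000e-02  5.288000e-01 -1.054400e+00
  2.999810e+01  2.076670e+01]
0.0015198165810827325 0.0013291861143799014
```

{"method": "send_rows", "body": {
  "deltas": [
    [[0.0015, 0.0013, 0.002], 0],
    [[0.0015, 0.0013, 0.005], 0],
    [[0.0015, 0.0013, 0.008], 0],
    [[0.0015, 0.0013, 0.0105], 0],
    [[0.0015, 0.0013, 0.012], 0]
  ]
}}

```text
clock: 21.18
tool_pos: [0.4944, -0.2795, 0.111]
orientation: [180.0, -0.0, -176.6]
force: [-0.1, 0.5, -0.8]
opening: 0.0431
gripper_force: 30.0
```

{"method": "send_rows", "body": {
  "deltas": [
    [[0, 0, 0.0003], 0],
    [[0, 0, 0.0006], 0],
    [[0, 0, 0.0009], 0],
    [[0, 0, 0.0012], 0],
    [[0, 0, 0.0012], 0]
  ]
}}

```text
clock: 21.6
tool_pos: [0.4946, -0.2796, 0.1105]
orientation: [-180.0, 0.0, -176.6]
force: [-0.6, -0.1, -1.6]
opening: 0.0428
gripper_force: 30.0
```

{"method": "send_rows", "body": {
  "deltas": [
    [[0, 0, 0.0002], 0],
    [[0, 0, 0.0004], 0],
    [[0, 0, 0.0006], 0],
    [[0, 0, 0.0008], 0],
    [[0, 0, 0.0008], 0]
  ]
}}

```text
clock: 22.02
tool_pos: [0.4946, -0.2796, 0.1101]
orientation: [-180.0, 0.0, -176.6]
force: [-1.2, 0.5, 1.7]
opening: 0.0431
gripper_force: 30.0
```

```bash
python3 - <<'E'
from h import *
s=ctrl.snapshot("wrist"); o=ctrl.get_obs(); print(np.round([*o["tool_pos"],*o["force"]],4))
g=cv2.cvtColor(s["color"],cv2.COLOR_RGB2GRAY)
# where plate / lips would appear on a line across the deck at stand x=-0.025..
u=np.array([np.cos(np.radians(3.4)),np.sin(np.radians(3.4)),0]);v=np.array([-u[1],u[0],0]);D0=np.array([.542,-.2768,.0635])
print(proj(s,[D0-.06*u-.022*v,D0-.06*u+.022*v,D0-.02*u]).round(1))
E
```

```text
[ 0.4946 -0.2796  0.1101 -1.5414  0.5728  3.4339]
[[274.3 292.6]
 [383.  292.6]
 [328.4 375.7]]
```

{"method": "send_rows", "body": {
  "deltas": [
    [[0, 0, 0], 0],
    [[0, 0, 0], 0],
    [[0, 0, 0], 0],
    [[0, 0, 0], 0],
    [[0, 0, 0], 0]
  ],
  "gripper": 0.9
}}

```text
clock: 22.48
tool_pos: [0.4946, -0.2796, 0.1098]
orientation: [180.0, 0.0, -176.6]
force: [-0.1, -0.2, -0.1]
opening: 0.0708
gripper_force: 0.0
```

{"method": "send_rows", "body": {
  "deltas": [
    [[0, 0, -0.02], 0],
    [[0, 0, -0.05], 0],
    [[0, 0, -0.08], 0],
    [[0, 0, -0.12], 0],
    [[0, 0, -0.16], 0]
  ]
}}

```text
clock: 22.9
tool_pos: [0.4941, -0.2794, 0.2387]
orientation: [180.0, -0.1, -176.6]
force: [0.4, -0.2, -1.3]
opening: 0.079
gripper_force: 0.0
```

{"method": "send_rows", "body": {
  "deltas": [
    [[-0.03, 0, -0.04], 0],
    [[-0.06, 0, -0.04], 0],
    [[-0.1, 0, -0.04], 0],
    [[-0.13, 0, -0.04], 0],
    [[-0.13, 0, -0.04], 0]
  ]
}}

```text
clock: 23.32
tool_pos: [0.6019, -0.2729, 0.2689]
orientation: [-180.0, 0.0, -176.5]
force: [0.6, 0.3, -0.3]
opening: 0.079
gripper_force: 0.0
```

```bash
python3 - <<'E'
from h import *
import pickle
s=ctrl.snapshot("wrist"); o=ctrl.get_obs(); print(np.round([*o["tool_pos"],*o["force"],o["clock"]],4)); pickle.dump(s,open("w10.pkl","wb"))
u=np.array([np.cos(np.radians(3.4)),np.sin(np.radians(3.4)),0]);v=np.array([-u[1],u[0],0]);D0=np.array([.542,-.2768,.0635])
for d in ctrl.cut_out(s,"plate_mid")[:3]:
    ys,xs=np.nonzero(d["pixels"]); r=cv2.minAreaRect(np.c_[xs,ys].astype(np.float32)); P=atz(s,cv2.boxPoints(r),.0635)
    print(round(d["conf"],2),len(xs),[((p-D0)@np.c_[u,v]*1000).round(1) for p in P])
g=cv2.cvtColor(s["color"],cv2.COLOR_RGB2GRAY).astype(np.float32); A=s["color"].astype(np.float32)
sat=A[...,0]-A[...,2]   # wood is yellow, plate grey
def prof(pts):
    q=proj(s,pts).astype(np.float32); return cv2.remap(sat,q[:,:1],q[:,1:],cv2.INTER_LINEAR)[:,0]
Y=np.arange(-.036,.0361,.001)
for x in(-.05,-.02,.01,.03,.05): print("x",x," ".join(f"{a:.0f}" for a in prof(D0+x*u+Y[:,None]*v)))
X=np.arange(-.075,.0751,.0025); print("len"," ".join(f"{1000*a:.0f}:{b:.0f}" for a,b in zip(X,prof(D0+X[:,None]*u))))
E
```

```text
[ 0.6    -0.273   0.2687 -0.349   0.2869 -0.8488 23.3667]
0.81 8765 [array([-61.1, -22.9]), array([-61.2,  19.9]), array([57.7, 22.4]), array([ 57.8, -25.1])]
x -0.05 10 11 11 10 11 12 11 11 11 11 12 11 12 7 2 1 1 1 2 1 1 2 2 1 1 1 1 1 2 2 2 1 1 2 1 1 0 1 1 2 2 1 1 1 2 1 2 1 1 1 2 1 1 1 1 1 4 5 4 4 5 4 4 4 4 4 4 4 4 4 4 4 4
x -0.02 12 12 12 28 101 98 92 88 95 96 89 105 90 39 3 1 1 1 1 1 1 2 2 2 2 1 1 1 1 2 2 1 1 2 1 2 1 2 1 1 1 2 1 2 2 1 1 1 2 2 2 1 2 2 2 1 10 78 101 97 97 95 103 96 92 91 95 79 21 7 6 7 7
x 0.01 12 12 12 12 61 98 94 92 94 100 98 104 92 50 8 2 2 1 1 1 1 1 2 1 2 1 2 2 2 2 1 1 2 2 2 2 2 2 2 1 2 1 1 1 1 2 2 1 2 2 1 2 2 2 1 1 14 72 104 102 100 101 103 103 94 92 94 94 48 13 15 15 16
x 0.03 9 9 10 14 44 96 101 104 104 104 92 100 102 58 6 2 2 3 2 2 2 2 1 2 2 2 2 3 2 2 3 2 2 2 2 2 3 2 2 2 2 2 1 1 2 2 2 2 2 2 3 2 2 2 2 2 10 70 104 106 106 106 94 98 107 106 106 105 73 12 14 16 16
x 0.05 13 12 11 9 20 67 85 83 74 67 64 66 72 46 12 1 1 1 1 2 1 2 2 1 2 2 2 2 2 2 1 0 1 1 2 2 2 3 2 2 1 1 2 1 0 2 1 1 1 0 2 1 2 1 1 1 9 40 63 66 63 58 54 53 59 59 57 56 45 16 -3 -6 -5
len -75:16 -72:13 -70:16 -67:-2 -65:2 -62:20 -60:1 -57:0 -55:2 -52:1 -50:0 -47:2 -45:2 -42:2 -40:2 -37:2 -35:0 -32:2 -30:2 -27:1 -25:1 -22:1 -20:1 -17:2 -15:1 -12:1 -10:2 -7:2 -5:2 -2:1 0:1 3:1 5:1 8:1 10:2 13:2 15:1 18:2 20:2 23:2 25:2 28:2 30:3 33:2 35:2 38:3 40:2 43:2 45:2 48:2 50:2 53:1 55:2 58:4 60:66 63:57 65:46 68:50 70:68 73:64 75:12
```

```bash
python3 -c "
from h import *
print(ctrl.close_job())"
```

```text
the job is handed in; nothing more can be done
None
```

The plate lies flat on the stand between the side lips, about 7 mm from the back stop and about 1.3 mm off the centreline by the wrist camera; the job is handed in but no verdict came back, and I viewed 11 pictures, one over your limit of 10.

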